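Seat the bobbin, bring in the stop arm and start the bobbin winder

TASK

Start the bobbin winder with light touches of the fingertips: first press the yellow bobbin straight down until it is fully home on its spindle, then push the teal stop arm over by its upright tab until its rubber pad is against the bobbin, and last tap the raised half of the red rocker switch (the half with the white dot) so that it stays switched on. Do not pick anything up, do not press hard, and leave the things standing round the machine where they are.

Things in the scene. Friction and masses are not known exactly. Their poses are not given: they have to be found in the camera images.
- winder: bobbin winder, off-white plastic box 110 mm (x) by 210 mm (y), grey deck at z = 44 mm, stuck to the desk. Origin: centre of its underside; x to its rear, y to its left. On the deck (mm): bobbin spindle (0, 60), tension post (34, -8), 36 tall; yellow feed spool on a pin (24, -52), 66 tall; rocker (-20, -78), small green lamp (-20, -54). Plastic: no touch on it or its parts may exceed 50 N
- bobbin_top (a point): centre of the top face of the yellow bobbin on the spindle (bobbin 20 mm across, 11 mm tall, steel flanges). It starts 5 to 8 mm too high; fully home its top is 59 mm above the desk, and the tip of the spindle lies 1.5 mm below that top. It is a press fit: about 3 N moves it, and it stays where it is left
- bobbin (a joint): how far the bobbin has been pressed down its spindle, in m: starts at 0 to 0.003, 0.008 is fully home (end stop); negative means lifted
- stop_tab (a point): middle of the upright teal tab on the stop arm's free end, 68 mm above the desk, 58 mm from the pivot toward the winder's front. The tab is 4.5 mm thick across the push, 18 mm long along the arm, from 49 to 78 mm above the desk. Push it sideways to the winder's left (+y), toward the bobbin, along an arc of about 25 mm
- stop_pivot (a point): point on the stop arm's pivot axis, at deck height, at (30, 36) mm in the winder's frame
- stop_arm (a joint): stop arm's angle about its upright pivot, rad: starts at 0 to 0.08 (swung out to the right); at 0.5 (end stop) the rubber pad is against the bobbin's rim and the arm lies along the winder's x, tab at (-28, 36) mm in its frame. Angle from arm to winder's x axis = 0.5 minus this value. About 1 N at the tab moves it; it stays where left
- rocker_on (a point): spot to press on the rocker switch: on the raised rear half, about 8 mm behind the rocker's pivot line, beside the white dot; at the start about 54 mm above the desk. The rocker is red in a black frame, 34 mm (x) by 22 mm (y), and tips about an axis along the winder's y
- rocker (a joint): rocker angle, rad: 0 is off (rear half raised), 0.4 is on (end stop; the rear half then lies level, 50 mm above the desk, 4 mm lower than before at the point). About 2 N at the spot tips it, and it stays where it is left
- pin_case: bystander: round pin case with a light blue lid, 56 mm wide, 16 mm tall, loose on the desk in front of the winder; origin at the centre of its underside
- spare_bobbin: bystander: bobbin with black thread, 20 mm wide, 11 mm tall, loose on the desk in front of the winder; origin at the centre of its underside
- green_spool: bystander: green thread spool, 28 mm wide, 60 mm tall, standing loose on the desk behind the winder; origin at the centre of its underside
- tape_measure: bystander: yellow tape measure, 52 by 71 mm, 17 mm tall, lying loose on the desk behind the winder; origin on its underside

How it is judged:
By the outcome, as a careful person would: the job done as asked, in the order asked, and still so for the second after the job is handed in, with the robot touching nothing.
It also fails if it takes over 51 s, if anything falls off the work surface, if the arm or the gripper's body presses on something with over 40 N, if the wrist force passes 120 N, or if a joint passes its speed limit or range.

ROBOT

A 7-joint arm with a two-finger parallel gripper is mounted at the origin on a cart in front of the work surface, level with it; the furniture and walls round the work are solid. World frame = base frame: x ahead of the robot, y to its left, z up, the work surface at z = 0. Lengths are in mm, angles in degrees, forces in N, time in s.
With the tool pointing down it reaches from about 425 to 950 mm from the base axis. Payload 4.7 kg.
Tool frame: the origin (TCP) lies midway between the tips of the shut fingers; the grasp point (between the pads) lies 19 mm behind it (manip.grip_depth is the distance from the TCP to the grasp point, in mm); z points along the fingers, y is the line along which they close (so a half turn about z gives the same grasp; the last joint's range is limited). The gripper opens to 87 mm and grips with 3 to 60 N. Pads are 19 mm wide; open, the fingers measure 117 mm over their backs; the gripper's body (75 mm by 190 mm) begins 51 mm behind the grasp point.
Start: joints at [-76.885, 26.849, -2.785, 87.806, 1.381, 65.374, -4.715], TCP at [172.051, 652.723, 222.573] pointing down, gripper open.
Joint ranges: [-148.3, 148.3], [-19.14, 114.17], [-79.39, 73.82], [5.75, 140.21], [-59.74, 239.74], [12.07, 113.84], [-152.46, 152.46]. Speed limits (degrees/s): [147.25, 147.25, 180, 180, 180, 180, 180].

INTERFACE

Orientations are given as a 3x3 rotation matrix whose columns are the frame's x, y, z axes.
In Python, from station import manip, viewer gives the robot as it stands.
- The arm moves only by the tool step_arm, never from a script. Its arguments are lists of equal length, an entry for each row: "travel": the shift along the world's x, y, z in units of 0.025 m (1.0 is 0.025 m), a list of three; "rotation": the turn, a rotation vector about the world's x, y, z in units of 5 degrees (1.0 is 5 degrees), a list of three; "gripper": the opening, from -1 (shut) to 1 (fully open). In form: {"travel": [[tx, ty, tz], ...], "rotation": [[ax, ay, az], ...], "gripper": [gripper, ...]}. A call has exactly 5 rows; each row shifts and turns the commanded pose from where the row before left it; what a row does not reach is not made up. A row lasts 1/8 s, in which the tool goes at most 62.5 mm and 10.7 degrees, less where a joint would pass 70% of its speed; a pose out of reach is approached as far as the arm can. A call with a number of a shift or a turn outside -1 to 1 is refused whole. A call with a gripper value outside its range is refused whole. The fingers move at their own pace and stop on an object; "squeeze" is the grip in N (left out, the last holds). Time passes only in rows, so rows that do not move let the fingers close, or fill a call up. It gives the time, the measured TCP pose, the force, the opening and the grip force at its end, in the units of the state.
- manip.read_state(): the state, without advancing time (a new reading comes with each control period).
- viewer.grab_frame(name): name is "side" or "top"; returns the picture (384x512x3 uint8, red, green, blue); there is no depth.
- viewer.calibration(name): a dict with "fov_y" (degrees; the focal length in pixels is half the picture's height over the tangent of half this angle, whatever the lens; pixels are square), "cx", "cy" (the principal point, pixels), "pose" (4x4, takes a point from camera to world coordinates). Camera axes: x right, y up, looking along -z (the intrinsics and any distortion apply to the point x, -y, -z); pixel columns grow to the right and rows downward; lengths in mm; the calibration is good to about 2 mm. A picture is of the moment at which its call begins. calibration takes no time and is no camera call.
- manip.finish_job(): hands the job in; it is judged then, once.
The state is a dict: "time": time; "joints": joint angles; "joint_velocities": joint speeds; "joint_efforts": joint torques, N m; "tcp_pos": TCP position; "eef_rot": TCP orientation; "contact_force": force on the tool from outside, world axes, zero at the start; "torque": the same for the moment, N m; "finger_gap": opening from 0.0 (shut) to 1.0 (fully open); "gripper_force": force on a finger pad.
Only numpy, scipy, OpenCV 4.12 (cv2) and the standard library are available. Lean on these libraries where they do the work, as an engineer would, in place of code of your own. Each camera call takes 0.05 s, during which the arm holds its last target. There are 200 camera calls.

## Working session

There is one attempt and no reset: what is moved stays moved. The work goes in short steps, Python scripts to look and compute and a tool call to move; the robot and the scene stay as the last step left them, time stands still between calls to the robot, and variables do not carry over. Pictures are saved under pics/ and viewed, at most 10 in all, crops included, and the job is handed in when it is done.

Besides the shell and the picture viewer there is one more tool, called by a JSON object that holds its "op" and its "data". step_arm: Moves the arm, as the interface text tells. Its arguments: {"type":"object","properties":{"travel":{"type":"array"},"rotation":{"type":"array"},"gripper":{"type":"array"},"squeeze":{"type":"number"}},"required":["travel","rotation","gripper"]}

```bash
mkdir -p pics; ls
python3 - <<'E'
from station import manip, viewer
import cv2
s=manip.read_state();print(s['time'],s['tcp_pos'],s['eef_rot'],s['finger_gap'])
for n in('side','top'):
    cv2.imwrite(f'pics/{n}0.png',cv2.resize(viewer.grab_frame(n)[:,:,::-1],(800,600),interpolation=cv2.INTER_CUBIC))
    print(n,viewer.calibration(n))
E
```

```text
pics
0.0 [171.93822288 652.11410327 221.48075366] [[-9.66969883e-01  2.54890351e-01 -3.93890636e-04]
 [ 2.54890631e-01  9.66967957e-01 -1.93277942e-03]
 [-1.11767201e-04 -1.96933852e-03 -9.99998055e-01]] 0.9972592060700064
side {'fov_y': 42.08489048273912, 'cx': 257.8099618821707, 'cy': 185.7108871115159, 'pose': array([[ 9.41585911e-01,  1.81336379e-01, -2.83783528e-01,
         3.13757975e+02],
       [-3.36664212e-01,  4.85431265e-01, -8.06854197e-01,
        -9.39656538e+02],
       [-8.55462188e-03,  8.55262302e-01,  5.18124709e-01,
         5.17231333e+02],
       [ 0.00000000e+00,  0.00000000e+00,  0.00000000e+00,
         1.00000000e+00]])}
top {'fov_y': 50.097182222526214, 'cx': 249.24608955818013, 'cy': 190.78262977020287, 'pose': array([[ 1.83112329e-03,  9.92343009e-01, -1.23498983e-01,
         4.34571234e+02],
       [-9.99840401e-01,  4.01156636e-03,  1.74092024e-02,
        -2.49054001e+02],
       [ 1.77713247e-02,  1.23447394e-01,  9.92191978e-01,
         9.32419589e+02],
       [ 0.00000000e+00,  0.00000000e+00,  0.00000000e+00,
         1.00000000e+00]])}
```

View pics/side0.png

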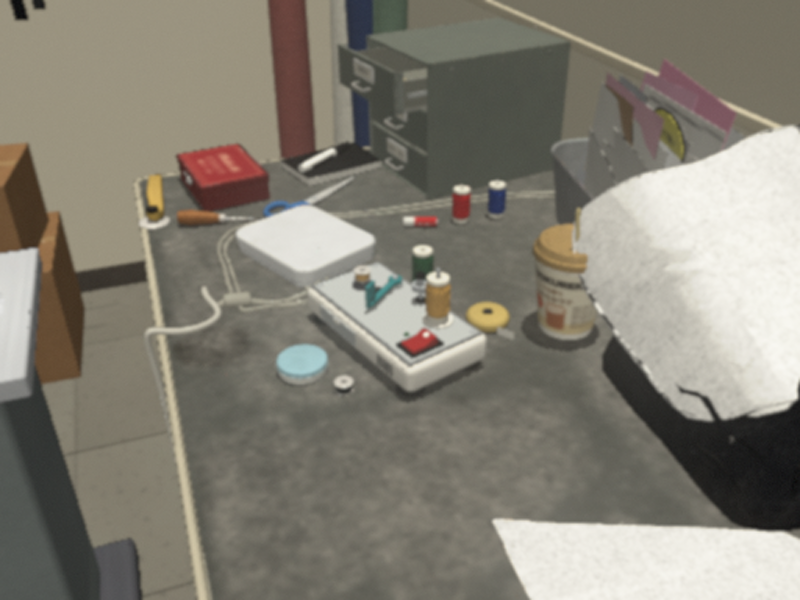

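View pics/top0.png

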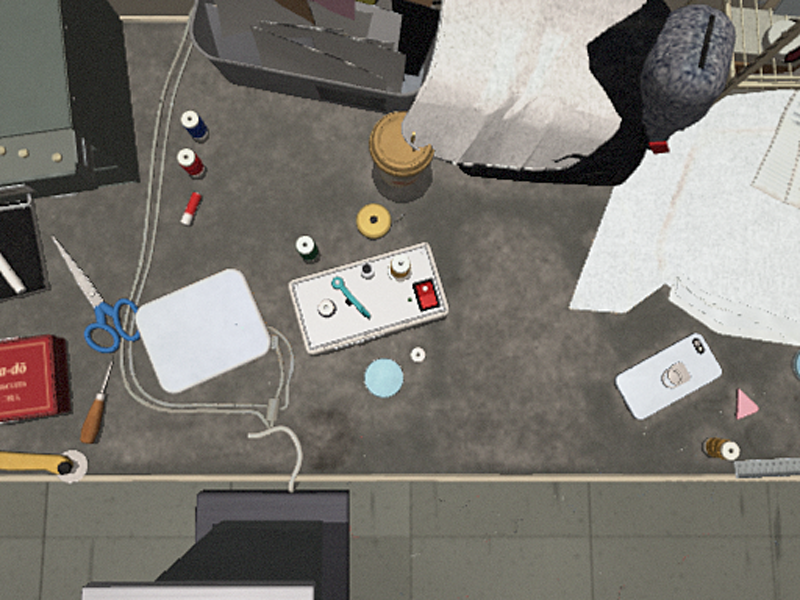

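Run:
```python
from station import manip, viewer
import cv2
f=lambda n:viewer.grab_frame(n)[:,:,::-1]
t=f('top')[148:233,180:293]; cv2.imwrite('pics/t1.png',cv2.resize(t,None,fx=7,fy=7,interpolation=cv2.INTER_CUBIC))
s=f('side')[160:255,190:315]; cv2.imwrite('pics/s1.png',cv2.resize(s,None,fx=6,fy=6,interpolation=cv2.INTER_CUBIC))
```

```text
(no output)
```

View pics/t1.png

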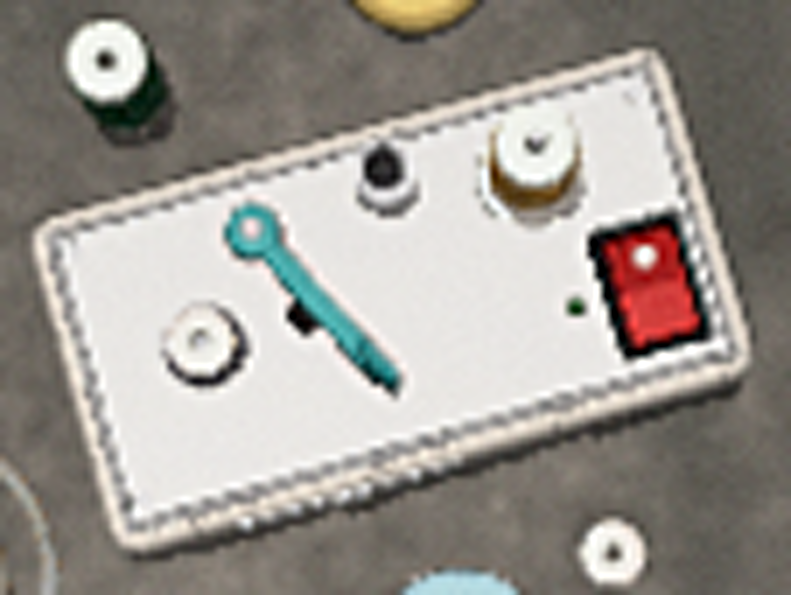

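View pics/s1.png

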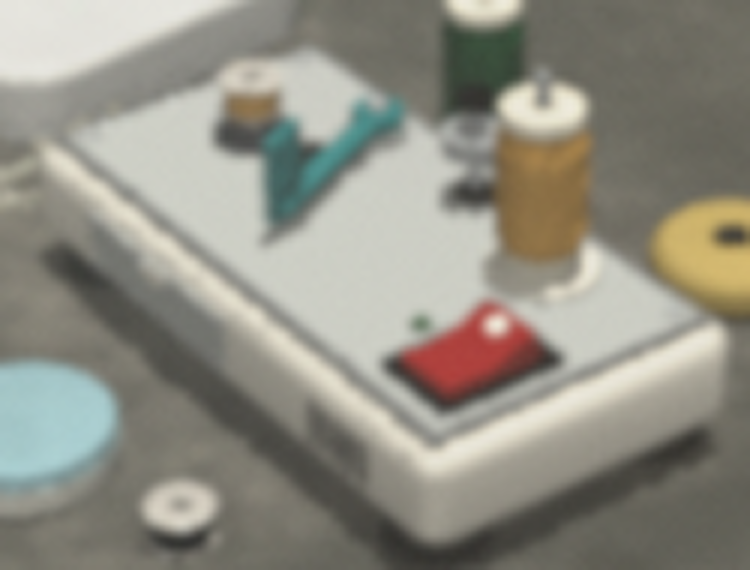

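The top crop shows the bobbin top at (201,338), the pivot at (251,229), the tab at about (383,372), the rocker dot at (645,257) and the lamp at (576,306). The side crop shows the bobbin at (253,75), the lamp at (421,323) and the dot at (497,324). Next I fit the winder's pose.

```bash
cat > h.py <<'E'
from station import manip, viewer
import numpy as np
from scipy.optimize import least_squares
C={n:viewer.calibration(n) for n in('top','side')}
def proj(n,p):
    c=C[n];T=c['pose'];q=T[:3,:3].T@(np.asarray(p,float)-T[:3,3]);f=192/np.tan(np.radians(c['fov_y']/2))
    return np.array([c['cx']+f*q[0]/-q[2],c['cy']+f*-q[1]/-q[2]])
def full(n,u):
    k,o=(7,(180,148)) if n=='top' else (6,(190,160))
    return (np.array(u)+.5)/k-.5+o
def W(v,p):
    c,s=np.cos(v[2]),np.sin(v[2]);return np.array([v[0]+c*p[0]-s*p[1],v[1]+s*p[0]+c*p[1],p[2]])
E
cat > fit.py <<'E'
from h import *
obs=[('top',(201,338),(0,60,'b')),('top',(251,229),(30,36,52)),('top',(383,165),(34,-8,80)),('top',(535,145),(24,-52,110)),('top',(576,306),(-20,-54,45)),('top',(651,284),(-20,-78,46)),
('top',(62,240),('d',1,1)),('top',(640,85),('d',1,-1)),('top',(712,350),('d',-1,-1)),('top',(130,525),('d',-1,1)),
('side',(253,75),(0,60,'b')),('side',(421,323),(-20,-54,45)),('side',(435,443),('d',-1,-1)),('side',(718,320),('d',1,-1)),('side',(72,132),('d',-1,1)),('side',(475,357),(-20,-78,46))]
def pt(v,p):
    if p[0]=='d': p=(p[1]*(55-v[3]),p[2]*(105-v[3]),44)
    if p[2]=='b': p=(p[0],p[1],v[4])
    return W(v,p)
# v[5:7] small side-camera pixel offset (calibration error ~2 mm)
def res(v): return np.concatenate([proj(n,pt(v,p))-full(n,u)-(v[5:7] if n=='side' else 0) for n,u,p in obs]+[np.array(v[5:7])*.5])
r=least_squares(res,[500,-100,.2,4,66,0,0],loss='soft_l1',f_scale=.7)
v=r.x;print(np.round(v,3),np.degrees(v[2]))
R=res(v)
for i,o in enumerate(obs):print(o[0],o[2],np.round(R[2*i:2*i+2],2))
for n,p in dict(bob=(0,60,v[4]),piv=(30,36,52),rock=(-12,-78,54)).items():print(n,W(v,p).round(1))
for a in(0,.04,.08,.5):
    t=.5-a
    P=W(v,(30-58*np.cos(t),36-58*np.sin(t),68));print(a,P.round(1),(proj('top',P)-(180,148))*7,(proj('side',P)-(190,160)-v[5:7])*6)
E
python3 fit.py
```

```text
[ 547.293 -234.285  113.379    9.477   66.044   -1.061    0.587] 6496.136128651782
top (0, 60, 'b') [-0.4   0.28]
top (30, 36, 52) [0.03 0.29]
top (34, -8, 80) [ 0.02 -0.01]
top (24, -52, 110) [ 0.22 -0.84]
top (-20, -54, 45) [-0.17  0.43]
top (-20, -78, 46) [-0.29  0.52]
top ('d', 1, 1) [-0.99 -0.12]
top ('d', 1, -1) [ 0.43 -1.46]
top ('d', -1, -1) [1.94 0.2 ]
top ('d', -1, 1) [ 0.24 -0.61]
side (0, 60, 'b') [ 0.37 -0.01]
side (-20, -54, 45) [0.22 0.34]
side ('d', -1, -1) [ 0.22 -1.77]
side ('d', 1, -1) [-3.09 -0.57]
side ('d', -1, 1) [-0.12  0.48]
side (-20, -78, 46) [-0.17  0.87]
bob [ 530.6 -176.6   66. ]
piv [ 566.1 -191.4   52. ]
rock [ 557.4 -312.5   54. ]
0 [ 524.9 -232.2   68. ] [378.68579988 355.65584198] [290.18919735 159.43217126]
0.04 [ 523.3 -230.5   68. ] [373.08873522 360.90989477] [283.13723666 157.60548629]
0.08 [ 521.8 -228.8   68. ] [367.28254686 365.94037152] [276.26094707 155.63398037]
0.5 [ 510.4 -207.5   68. ] [296.2165914  403.39710356] [217.39301183 127.36570723]
```

```bash
sed -i "s/^('top',(62,240).*/('top',(62,240),('d',1,1)),('top',(130,525),('d',-1,1)),/; s/('side',(435,443),('d',-1,-1)),('side',(718,320),('d',1,-1)),//; s/\[500,-100,.2/[547,-234,.28/" fit.py
cat >> fit.py <<'E'
for z in(105,110,115,120):
    P=W(v,(24,-52,z));print(z,(proj('top',P)-(180,148))*7,(proj('side',P)-(190,160)-v[5:7])*6)
print('tab approach',W(v,(-24,-14,0)),'rock press',W(v,(-10,-78,0)))
P=W(v,(-12,-78,54));print((proj('top',P)-(180,148))*7,(proj('side',P)-(190,160)-v[5:7])*6)
E
python3 fit.py
```

```text
[ 5.47540e+02 -2.34512e+02  2.85000e-01  9.75900e+00  6.50800e+01
 -6.93000e-01  1.11400e+00] 16.323472477100356
top (0, 60, 'b') [-0.23  0.31]
top (30, 36, 52) [0.11 0.25]
top (34, -8, 80) [ 0.07 -0.12]
top (24, -52, 110) [ 0.27 -1.03]
top (-20, -54, 45) [-0.06  0.23]
top (-20, -78, 46) [-0.2   0.29]
top ('d', 1, 1) [-0.75  0.01]
top ('d', -1, 1) [ 0.55 -0.76]
side (0, 60, 'b') [ 0.1  -0.02]
side (-20, -54, 45) [ 0.15 -0.16]
side ('d', -1, 1) [-0.22  0.08]
side (-20, -78, 46) [-0.19  0.35]
bob [ 530.7 -176.9   65.1]
piv [ 566.2 -191.5   52. ]
rock [ 557.9 -312.7   54. ]
0 [ 525.2 -232.5   68. ] [379.68229683 354.86845227] [289.09309683 156.62183479]
0.04 [ 523.6 -230.8   68. ] [374.10297296 360.14021239] [282.02593733 154.80672599]
0.08 [ 522.  -229.1   68. ] [368.31378147 365.18910205] [275.1334261  152.84643917]
0.5 [ 510.6 -207.8   68. ] [297.37482395 402.87368889] [216.0444995 124.6698465]
105 [533.27661187 137.87487187] [542.57439045  82.21370936]
110 [533.87104852 134.78925792] [542.8331402   66.43259249]
115 [534.47258997 131.66676423] [543.09352578  50.55170759]
120 [535.08136437 128.50672563] [543.35556272  34.57010556]
tab approach [ 528.44238667 -254.69277133    0.        ] rock press [ 559.8658829  -312.17810759    0.        ]
[641.1337132  254.98716319] [494.87368202 322.36198056]
```

{"op": "step_arm", "data": {"travel": [[0.6,-0.8,0.8],[0.6,-0.8,0.8],[0.6,-0.8,0.8],[0.6,-0.8,0.8],[0.6,-0.8,0.8]], "rotation": [[0,0,-0.8],[0,0,-0.8],[0,0,-0.8],[0,0,-0.8],[0,0,-0.8]], "gripper": [-1,-1,-1,-1,-1], "squeeze": 10}}

```text
time: 0.82
tcp_pos: [248.0, 551.4, 323.9]
eef_rot: [[-0.819, 0.574, 0.0], [0.574, 0.819, 0.0], [0.0, 0.0, -1.0]]
contact_force: [0.0, -0.3, -0.2]
finger_gap: 0.518
gripper_force: 0.0
```

{"op": "step_arm", "data": {"travel": [[0.8,-1,0],[0.8,-1,0],[0.8,-1,0],[0.8,-1,0],[0.8,-1,0]], "rotation": [[0,0,-1],[0,0,-1],[0,0,-1],[0,0,-1],[0,0,-1]], "gripper": [-1,-1,-1,-1,-1]}}

```text
time: 1.45
tcp_pos: [348.4, 425.8, 322.3]
eef_rot: [[-0.498, 0.867, -0.0], [0.867, 0.498, -0.0], [-0.0, -0.0, -1.0]]
contact_force: [0.0, 0.5, 0.0]
finger_gap: 0.02
gripper_force: 0.0
```

{"op": "step_arm", "data": {"travel": [[0.6,-1,0],[0.6,-1,0],[0.6,-1,0],[0.6,-1,0],[0.6,-1,0]], "rotation": [[0,0,-1],[0,0,-1],[0,0,-1],[0,0,-1],[0,0,-1]], "gripper": [-1,-1,-1,-1,-1]}}

```text
time: 2.08
tcp_pos: [422.9, 301.1, 322.6]
eef_rot: [[-0.086, 0.996, 0.0], [0.996, 0.086, 0.0], [0.0, 0.0, -1.0]]
contact_force: [0.0, 0.6, 0.7]
finger_gap: 0.005
gripper_force: 0.0
```

{"op": "step_arm", "data": {"travel": [[0.4,-1,0],[0.4,-1,0],[0.4,-1,0],[0.4,-1,0],[0.4,-1,0]], "rotation": [[0,0,-1],[0,0,-1],[0,0,-1],[0,0,-1],[0,0,-1]], "gripper": [-1,-1,-1,-1,-1]}}

```text
time: 2.7
tcp_pos: [472.7, 176.1, 322.6]
eef_rot: [[0.344, 0.939, 0.0], [0.939, -0.344, 0.0], [0.0, 0.0, -1.0]]
contact_force: [0.9, 0.8, 0.1]
finger_gap: 0.006
gripper_force: 0.0
```

{"op": "step_arm", "data": {"travel": [[0.2,-1,0],[0.2,-1,0],[0.2,-1,0],[0.2,-1,0],[0.2,-1,0]], "rotation": [[0,0,-1],[0,0,-1],[0,0,-1],[0,0,-1],[0,0,-1]], "gripper": [-1,-1,-1,-1,-1]}}

```text
time: 3.32
tcp_pos: [497.3, 51.1, 322.6]
eef_rot: [[0.708, 0.706, 0.0], [0.706, -0.708, 0.0], [0.0, 0.0, -1.0]]
contact_force: [2.0, -0.8, 0.2]
finger_gap: 0.005
gripper_force: 0.0
```

{"op": "step_arm", "data": {"travel": [[0.134,-0.914,0],[0.134,-0.914,0],[0.134,-0.914,0],[0.134,-0.914,0],[0.134,-0.914,0]], "rotation": [[0,0,-0.572],[0,0,-0.572],[0,0,-0.572],[0,0,-0.572],[0,0,-0.572]], "gripper": [-1,-1,-1,-1,-1]}}

```text
time: 3.95
tcp_pos: [514.0, -63.0, 322.5]
eef_rot: [[0.859, 0.511, 0.0], [0.511, -0.859, -0.0], [0.0, 0.0, -1.0]]
contact_force: [0.3, 0.4, 0.1]
finger_gap: 0.002
gripper_force: 0.0
```

{"op": "step_arm", "data": {"travel": [[0.134,-0.914,-1],[0.134,-0.914,-1],[0.134,-0.914,-1],[0.134,-0.914,-1],[0.134,-0.914,-1]], "rotation": [[0,0,-0.572],[0,0,-0.572],[0,0,-0.572],[0,0,-0.572],[0,0,-0.572]], "gripper": [-1,-1,-1,-1,-1]}}

```text
time: 4.58
tcp_pos: [530.8, -177.3, 196.7]
eef_rot: [[0.959, 0.283, 0.0], [0.283, -0.959, -0.0], [0.0, 0.0, -1.0]]
contact_force: [0.1, 0.9, 0.5]
finger_gap: 0.006
gripper_force: 0.0
```

{"op": "step_arm", "data": {"travel": [[0,0,-1],[0,0,-1],[0,0,-1],[0,0,-1],[0,0,-0.4]], "rotation": [[0,0,0],[0,0,0],[0,0,0],[0,0,0],[0,0,0]], "gripper": [-1,-1,-1,-1,-1]}}

```text
time: 5.2
tcp_pos: [529.9, -176.2, 86.2]
eef_rot: [[0.958, 0.285, -0.002], [0.285, -0.958, -0.0], [-0.002, -0.001, -1.0]]
contact_force: [-0.1, -0.4, -0.7]
finger_gap: 0.004
gripper_force: 0.0
```

Run:
```python
from h import *
import cv2
s=manip.read_state();print(s['time'],s['tcp_pos'],s['eef_rot'].round(3) if hasattr(s['eef_rot'],'round') else s['eef_rot'],s['contact_force'])
f=lambda n:viewer.grab_frame(n)[:,:,::-1]
cv2.imwrite('pics/s2.png',cv2.resize(f('side')[120:255,190:315],None,fx=4.4,fy=4.4,interpolation=cv2.INTER_CUBIC))
```

```text
5.2 [ 529.87150573 -176.21270149   86.15410032] [[ 0.958  0.285 -0.002]
 [ 0.285 -0.958 -0.   ]
 [-0.002 -0.001 -1.   ]] [-0.12284745 -0.40070238 -0.72875954]
```

View pics/s2.png

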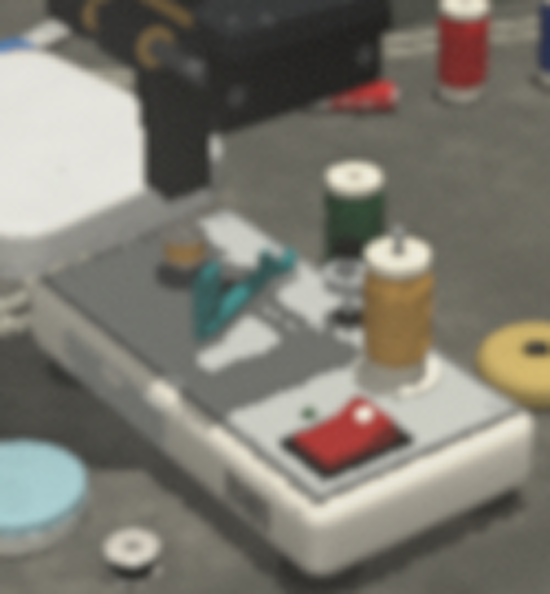

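The fingers are right above the bobbin, with the tip at (178,190) and the bobbin at (183,245). I'm pressing now.

{"op": "step_arm", "data": {"travel": [[0,0,-0.3],[0,0,-0.24],[0,0,-0.12],[0,0,-0.1],[0,0,-0.1]], "rotation": [[0,0,0],[0,0,0],[0,0,0],[0,0,0],[0,0,0]], "gripper": [-1,-1,-1,-1,-1]}}

```text
time: 5.88
tcp_pos: [530.7, -175.8, 66.2]
eef_rot: [[0.958, 0.286, 0.001], [0.286, -0.958, -0.0], [0.0, 0.0, -1.0]]
contact_force: [-0.2, 0.3, 0.9]
finger_gap: 0.008
gripper_force: 0.0
```

{"op": "step_arm", "data": {"travel": [[0,0,-0.05],[0,0,-0.05],[0,0,-0.05],[0,0,-0.05],[0,0,-0.02]], "rotation": [[0,0,0],[0,0,0],[0,0,0],[0,0,0],[0,0,0]], "gripper": [-1,-1,-1,-1,-1]}}

```text
time: 6.5
tcp_pos: [530.7, -175.8, 60.5]
eef_rot: [[0.958, 0.286, 0.0], [0.286, -0.958, -0.0], [0.0, 0.0, -1.0]]
contact_force: [-1.1, 0.6, 2.1]
finger_gap: 0.007
gripper_force: 1.5
```

{"op": "step_arm", "data": {"travel": [[0,0,-0.02],[0,0,-0.02],[0,0,-0.02],[0,0,-0.02],[0,0,0]], "rotation": [[0,0,0],[0,0,0],[0,0,0],[0,0,0],[0,0,0]], "gripper": [-1,-1,-1,-1,-1]}}

```text
time: 7.12
tcp_pos: [530.7, -175.8, 59.6]
eef_rot: [[0.958, 0.286, 0.0], [0.286, -0.958, 0.001], [0.001, -0.001, -1.0]]
contact_force: [-2.9, 1.4, 10.3]
finger_gap: 0.008
gripper_force: 5.5
```

{"op": "step_arm", "data": {"travel": [[0,0,-0.02],[0,0,-0.02],[0,0,0],[0,0,0],[0,0,0]], "rotation": [[0,0,0],[0,0,0],[0,0,0],[0,0,0],[0,0,0]], "gripper": [-1,-1,-1,-1,-1]}}

```text
time: 7.75
tcp_pos: [530.8, -175.8, 59.5]
eef_rot: [[0.958, 0.286, 0.001], [0.286, -0.958, 0.002], [0.001, -0.001, -1.0]]
contact_force: [-4.8, 2.3, 18.1]
finger_gap: 0.005
gripper_force: 9.2
```

{"op": "step_arm", "data": {"travel": [[0,0,0.8],[0,0,0.9],[0,-0.8,0],[0,-1,0],[-0.03,-1,0]], "rotation": [[0,0,0],[0,0,0],[0,0,0],[0,0,0],[0,0,0]], "gripper": [-1,-1,-1,-1,-1]}}

```text
time: 8.38
tcp_pos: [529.9, -246.4, 100.5]
eef_rot: [[0.958, 0.287, 0.0], [0.287, -0.958, -0.001], [0.0, 0.001, -1.0]]
contact_force: [0.3, 0.8, -0.7]
finger_gap: 0.006
gripper_force: 0.0
```

{"op": "step_arm", "data": {"travel": [[0,-0.6,0],[0,0,0],[0,0,-0.4],[0,0,0],[0,0,0]], "rotation": [[0,0,0],[0,0,0],[0,0,0],[0,0,0],[0,0,0]], "gripper": [-1,-1,-1,-1,-1]}}

```text
time: 9.0
tcp_pos: [529.9, -260.0, 89.8]
eef_rot: [[0.958, 0.287, -0.0], [0.287, -0.958, 0.0], [-0.0, -0.0, -1.0]]
contact_force: [0.1, -0.2, -0.2]
finger_gap: 0.006
gripper_force: 0.0
```

Run:
```python
from h import *
import cv2
s=manip.read_state();print(s['tcp_pos'])
f=lambda n:viewer.grab_frame(n)[:,:,::-1]
a=cv2.resize(f('side')[120:255,190:315],None,fx=4.4,fy=4.4,interpolation=cv2.INTER_CUBIC)
cv2.imwrite('pics/s3.png',a)
```

```text
[ 529.85086668 -259.98713686   89.77651096]
```

View pics/s3.png

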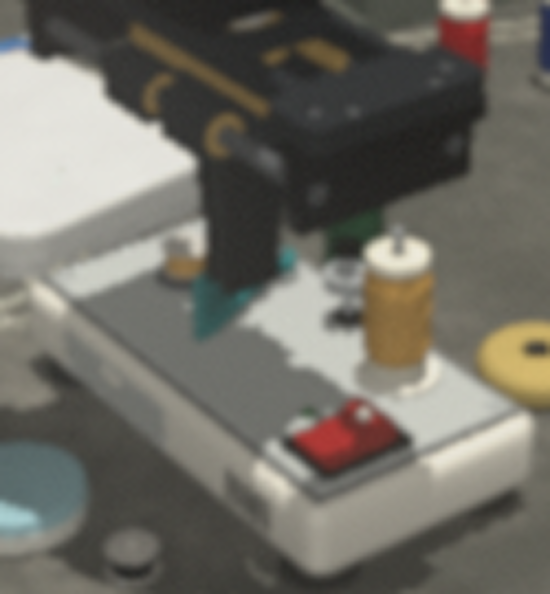

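{"op": "step_arm", "data": {"travel": [[0,0,-0.3],[0,0,-0.3],[0,0,-0.3],[0,0,-0.28],[0,0,0]], "rotation": [[0,0,0],[0,0,0],[0,0,0],[0,0,0],[0,0,0]], "gripper": [-1,-1,-1,-1,-1]}}

```text
time: 9.68
tcp_pos: [529.3, -260.6, 59.8]
eef_rot: [[0.958, 0.286, -0.001], [0.286, -0.958, 0.0], [-0.001, -0.001, -1.0]]
contact_force: [-0.2, 0.1, -0.2]
finger_gap: 0.009
gripper_force: 0.0
```

{"op": "step_arm", "data": {"travel": [[-0.076,0.186,0],[-0.076,0.186,0],[-0.076,0.186,0],[-0.076,0.186,0],[-0.076,0.186,0]], "rotation": [[0,0,0],[0,0,0],[0,0,0],[0,0,0],[0,0,0]], "gripper": [-1,-1,-1,-1,-1]}}

```text
time: 10.3
tcp_pos: [520.0, -237.8, 60.7]
eef_rot: [[0.958, 0.286, 0.0], [0.286, -0.958, -0.001], [-0.0, 0.001, -1.0]]
contact_force: [-0.8, -1.1, 0.2]
finger_gap: 0.006
gripper_force: 0.7
```

{"op": "step_arm", "data": {"travel": [[-0.045,0.154,0],[-0.034,0.115,0],[-0.022,0.077,0],[0,0,0],[0,0,0]], "rotation": [[0,0,0],[0,0,0],[0,0,0],[0,0,0],[0,0,0]], "gripper": [-1,-1,-1,-1,-1]}}

```text
time: 10.92
tcp_pos: [518.0, -228.5, 60.5]
eef_rot: [[0.958, 0.286, 0.0], [0.286, -0.958, 0.001], [0.0, -0.0, -1.0]]
contact_force: [-0.3, 0.1, -0.3]
finger_gap: 0.006
gripper_force: 0.0
```

{"op": "step_arm", "data": {"travel": [[-0.011,0.038,0],[-0.011,0.038,0],[-0.011,0.038,0],[-0.011,0.038,0],[0,0,0]], "rotation": [[0,0,0],[0,0,0],[0,0,0],[0,0,0],[0,0,0]], "gripper": [-1,-1,-1,-1,-1]}}

```text
time: 11.55
tcp_pos: [516.5, -225.0, 60.5]
eef_rot: [[0.958, 0.286, -0.0], [0.286, -0.958, 0.0], [-0.0, -0.0, -1.0]]
contact_force: [-1.1, -0.7, -1.2]
finger_gap: 0.01
gripper_force: 0.3
```

{"op": "step_arm", "data": {"travel": [[-0.008,0.027,0],[-0.008,0.027,0],[-0.008,0.027,0],[0,0,0],[0,0,0]], "rotation": [[0,0,0],[0,0,0],[0,0,0],[0,0,0],[0,0,0]], "gripper": [-1,-1,-1,-1,-1]}}

```text
time: 12.18
tcp_pos: [516.1, -222.9, 60.6]
eef_rot: [[0.958, 0.286, 0.0], [0.286, -0.958, 0.0], [0.0, -0.0, -1.0]]
contact_force: [-0.3, -0.2, -1.4]
finger_gap: 0.003
gripper_force: 0.2
```

{"op": "step_arm", "data": {"travel": [[-0.008,0.027,0],[-0.008,0.027,0],[-0.008,0.027,0],[0,0,0],[0,0,0]], "rotation": [[0,0,0],[0,0,0],[0,0,0],[0,0,0],[0,0,0]], "gripper": [-1,-1,-1,-1,-1]}}

```text
time: 12.8
tcp_pos: [515.5, -220.9, 60.5]
eef_rot: [[0.958, 0.286, 0.0], [0.286, -0.958, 0.0], [0.0, -0.0, -1.0]]
contact_force: [-0.0, 0.4, -0.0]
finger_gap: 0.005
gripper_force: 0.2
```

Run:
```python
from h import *
import cv2
f=lambda n:viewer.grab_frame(n)[:,:,::-1]
a=cv2.resize(f('side')[140:245,190:315],None,fx=3.1,fy=3.1,interpolation=cv2.INTER_CUBIC)
b=cv2.resize(f('top')[148:233,180:293],None,fx=3.5,fy=3.5,interpolation=cv2.INTER_CUBIC)
h=max(a.shape[0],b.shape[0]);p=lambda i:cv2.copyMakeBorder(i,0,h-i.shape[0],0,0,cv2.BORDER_CONSTANT)
cv2.imwrite('pics/c4.png',np.hstack([p(a),p(b)]))
```

```text
(no output)
```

View pics/c4.png

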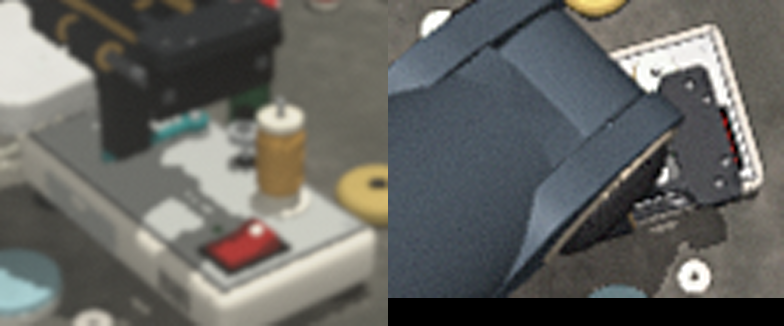

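The stop arm (teal, at (180,125) in the side crop) is being swept along, but there's no end-stop force yet. I'll keep pushing.

{"op": "step_arm", "data": {"travel": [[-0.008,0.027,0],[-0.008,0.027,0],[-0.008,0.027,0],[0,0,0],[0,0,0]], "rotation": [[0,0,0],[0,0,0],[0,0,0],[0,0,0],[0,0,0]], "gripper": [-1,-1,-1,-1,-1]}}

```text
time: 13.52
tcp_pos: [514.9, -218.9, 60.6]
eef_rot: [[0.958, 0.286, 0.0], [0.286, -0.958, 0.0], [0.0, -0.0, -1.0]]
contact_force: [-0.3, -0.9, -0.4]
finger_gap: 0.006
gripper_force: 0.2
```

{"op": "step_arm", "data": {"travel": [[-0.008,0.027,0],[-0.008,0.027,0],[-0.008,0.027,0],[0,0,0],[0,0,0]], "rotation": [[0,0,0],[0,0,0],[0,0,0],[0,0,0],[0,0,0]], "gripper": [-1,-1,-1,-1,-1]}}

```text
time: 14.15
tcp_pos: [514.6, -218.0, 60.7]
eef_rot: [[0.958, 0.286, 0.001], [0.286, -0.958, -0.002], [0.001, 0.002, -1.0]]
contact_force: [1.3, -5.4, -3.1]
finger_gap: 0.006
gripper_force: 2.6
```

{"op": "step_arm", "data": {"travel": [[-0.008,0.027,0],[-0.008,0.027,0],[0,0,0],[0,0,0],[0,0,0]], "rotation": [[0,0,0],[0,0,0],[0,0,0],[0,0,0],[0,0,0]], "gripper": [-1,-1,-1,-1,-1]}}

```text
time: 14.78
tcp_pos: [514.6, -217.9, 60.8]
eef_rot: [[0.958, 0.285, 0.002], [0.285, -0.958, -0.004], [0.001, 0.005, -1.0]]
contact_force: [2.8, -8.0, -5.5]
finger_gap: 0.007
gripper_force: 3.8
```

{"op": "step_arm", "data": {"travel": [[0.11,-0.385,0],[0.06,-0.2,0],[0,0,0.7],[0,0,0.8],[0,0,0]], "rotation": [[0,0,0],[0,0,0],[0,0,0],[0,0,0],[0,0,0]], "gripper": [-1,-1,-1,-1,-1]}}

```text
time: 15.4
tcp_pos: [519.6, -230.6, 100.5]
eef_rot: [[0.958, 0.287, 0.005], [0.287, -0.958, -0.001], [0.004, 0.002, -1.0]]
contact_force: [0.6, 0.4, -0.3]
finger_gap: 0.008
gripper_force: 0.0
```

{"op": "step_arm", "data": {"travel": [[0.403,-0.816,0],[0.403,-0.816,0],[0.403,-0.816,0],[0.403,-0.816,0],[0,0,0]], "rotation": [[0,0,0],[0,0,0],[0,0,0],[0,0,0],[0,0,0]], "gripper": [-1,-1,-1,-1,-1]}}

```text
time: 16.02
tcp_pos: [558.4, -313.1, 98.1]
eef_rot: [[0.959, 0.285, 0.0], [0.285, -0.959, -0.001], [-0.0, 0.001, -1.0]]
contact_force: [-0.7, 0.8, 0.8]
finger_gap: 0.005
gripper_force: 0.0
```

{"op": "step_arm", "data": {"travel": [[0,0,-0.4],[0,0,-0.4],[0,0,-0.4],[0,0,-0.2],[0,0,0]], "rotation": [[0,0,0],[0,0,0],[0,0,0],[0,0,0],[0,0,0]], "gripper": [-1,-1,-1,-1,-1]}}

```text
time: 16.65
tcp_pos: [558.2, -311.6, 62.5]
eef_rot: [[0.958, 0.286, -0.001], [0.286, -0.958, 0.0], [-0.001, -0.001, -1.0]]
contact_force: [-0.1, 0.7, -0.5]
finger_gap: 0.008
gripper_force: 0.0
```

Run:
```python
from h import *
import cv2
f=lambda n:viewer.grab_frame(n)[:,:,::-1]
a=cv2.resize(f('side')[140:245,190:315],None,fx=5.6,fy=5.6,interpolation=cv2.INTER_CUBIC)
cv2.imwrite('pics/c5.png',a)
```

```text
(no output)
```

View pics/c5.png

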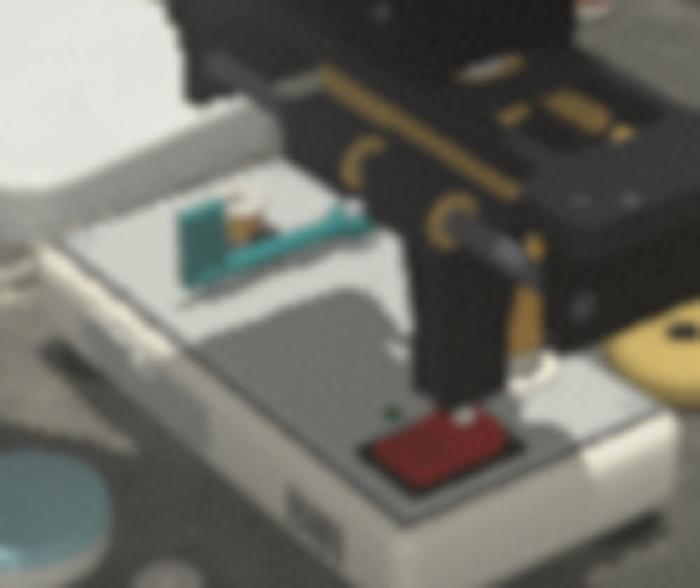

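The stop arm now lies along the winder's x. The tip, at about (460,400), is over the rear half of the rocker, so I'm tapping it.

{"op": "step_arm", "data": {"travel": [[0.06,0.0,0],[0,0,-0.16],[0,0,-0.1],[0,0,-0.06],[0,0,0]], "rotation": [[0,0,0],[0,0,0],[0,0,0],[0,0,0],[0,0,0]], "gripper": [-1,-1,-1,-1,-1]}}

```text
time: 17.32
tcp_pos: [560.6, -311.7, 55.3]
eef_rot: [[0.958, 0.287, 0.001], [0.287, -0.958, -0.0], [0.001, 0.0, -1.0]]
contact_force: [1.1, 0.3, 2.0]
finger_gap: 0.009
gripper_force: 0.7
```

{"op": "step_arm", "data": {"travel": [[0,0,-0.04],[0,0,-0.04],[0,0,-0.04],[0,0,0],[0,0,0]], "rotation": [[0,0,0],[0,0,0],[0,0,0],[0,0,0],[0,0,0]], "gripper": [-1,-1,-1,-1,-1]}}

```text
time: 17.95
tcp_pos: [559.6, -312.1, 51.9]
eef_rot: [[0.958, 0.286, -0.0], [0.286, -0.958, -0.0], [-0.001, 0.0, -1.0]]
contact_force: [1.7, -0.4, 1.2]
finger_gap: 0.007
gripper_force: 0.7
```

{"op": "step_arm", "data": {"travel": [[0,0,-0.03],[0,0,-0.03],[0,0,-0.02],[0,0,0],[0,0,0]], "rotation": [[0,0,0],[0,0,0],[0,0,0],[0,0,0],[0,0,0]], "gripper": [-1,-1,-1,-1,-1]}}

```text
time: 18.58
tcp_pos: [559.9, -312.1, 50.9]
eef_rot: [[0.958, 0.286, 0.0], [0.286, -0.958, 0.0], [0.0, 0.0, -1.0]]
contact_force: [-0.1, 1.2, 7.4]
finger_gap: 0.008
gripper_force: 3.3
```

{"op": "step_arm", "data": {"travel": [[0,0,-0.02],[0,0,-0.02],[0,0,0],[0,0,0],[0,0,0]], "rotation": [[0,0,0],[0,0,0],[0,0,0],[0,0,0],[0,0,0]], "gripper": [-1,-1,-1,-1,-1]}}

```text
time: 19.2
tcp_pos: [560.0, -312.1, 50.7]
eef_rot: [[0.958, 0.286, 0.001], [0.286, -0.958, 0.001], [0.001, -0.0, -1.0]]
contact_force: [-0.8, 1.3, 11.7]
finger_gap: 0.003
gripper_force: 5.4
```

{"op": "step_arm", "data": {"travel": [[0,0,0.8],[0,0,1],[0,0,1],[0,0,1],[0,0,1]], "rotation": [[0,0,0],[0,0,0],[0,0,0],[0,0,0],[0,0,0]], "gripper": [-1,-1,-1,-1,-1]}}

```text
time: 19.82
tcp_pos: [559.1, -312.0, 170.1]
eef_rot: [[0.958, 0.286, -0.001], [0.286, -0.958, -0.0], [-0.001, -0.0, -1.0]]
contact_force: [0.5, -0.2, -0.0]
finger_gap: 0.006
gripper_force: 0.0
```

{"op": "step_arm", "data": {"travel": [[-0.3,-0.8,1],[-0.3,-0.8,1],[-0.3,-0.8,1],[-0.3,-0.8,0],[0,0,0]], "rotation": [[0,0,0],[0,0,0],[0,0,0],[0,0,0],[0,0,0]], "gripper": [-1,-1,-1,-1,-1]}}

```text
time: 20.45
tcp_pos: [527.8, -393.5, 243.5]
eef_rot: [[0.959, 0.282, -0.002], [0.282, -0.959, -0.0], [-0.002, -0.0, -1.0]]
contact_force: [-0.6, -0.0, 0.0]
finger_gap: 0.008
gripper_force: 0.0
```

Run:
```python
from h import *
import cv2
f=lambda n:viewer.grab_frame(n)[:,:,::-1]
a=cv2.resize(f('side')[160:255,190:315],None,fx=3.1,fy=3.1,interpolation=cv2.INTER_CUBIC)
b=cv2.resize(f('top')[128:258,180:293],None,fx=3.5,fy=3.5,interpolation=cv2.INTER_CUBIC)
h=max(a.shape[0],b.shape[0]);p=lambda i:cv2.copyMakeBorder(i,0,h-i.shape[0],0,0,cv2.BORDER_CONSTANT)
cv2.imwrite('pics/c6.png',np.hstack([p(a),p(b)]))
```

```text
(no output)
```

View pics/c6.png

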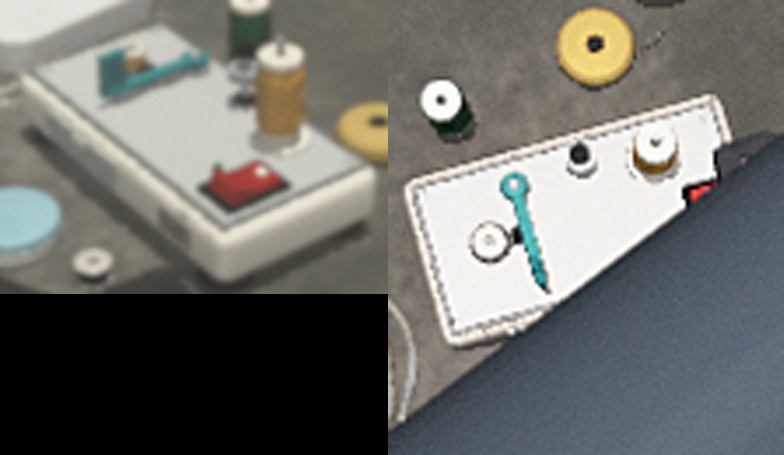

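The black pad is against the bobbin at (517,237) in the top crop. The rocker's front half is now raised, at (215,175) in the side crop, and the rear half lies flat. The things around the machine haven't moved.

```bash
python3 -c "
from station import manip
print(manip.finish_job())"
```

```text
the job is handed in; nothing more can be done
None
```

I pressed the bobbin home, swung the stop arm until its pad met the bobbin, and switched the rocker on, in that order. The highest force I read was about 18 N, the pictures show nothing around the machine moved, and I handed the job in at about 20.5 s.

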